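# Press the keyed shaft home in the drill's spare pulley and hold it there

## Robot

A 6-joint arm with a two-finger parallel gripper is mounted at the origin on a cart in front of the work surface, level with it; the furniture and walls round the work are solid. World frame = base frame: x ahead of the robot, y to its left, z up, the work surface at z = 0. Lengths are in m, angles in rad, forces in N, time in s.
With the tool pointing down it reaches from about 0.25 to 0.8 m from the base axis. Payload 8.5 kg.
Tool frame: the origin (TCP) lies where the fingers leave the gripper's body, on its centre line; the fingertips stand 73 mm ahead of it and the grasp point (between the pads) lies 54 mm ahead of it; z points along the fingers, y is the line along which they close (so a half turn about z gives the same grasp; the last joint's range is limited). The gripper opens to 85 mm and grips with 20 to 120 N. Pads are 22 mm wide; open, the fingers measure 114 mm over their backs; the gripper's body (76 mm by 85 mm) begins 54 mm behind the grasp point. The pads swing forward as they close: fully open they stand 13 mm farther back than shut.
Start: joints at [-1.224, 0.238, -0.013, 1.319, 0, 1.571], TCP at [0.178, -0.494, 0.304] pointing down, gripper open.
Joint ranges: [-2.66, 2.66], [-1.03, 1.9], [-1.14, 1.46], [-1.82, 2.27], [-1.45, 1.34], [-3.14, 3.14]. Speed limits (rad/s): [2.22, 2.22, 2.79, 3.14, 3.14, 3.14].

## Interface

Orientations are given as a rotation vector (axis times angle).
In Python, from rig import ctrl, capture, get_calibration gives the robot as it stands. The module is installed in compiled form; this text tells all that it offers.
- The arm moves only by the tool arm_command, never from a script. Its argument "rows" is a list of rows, each a list of 6 numbers: the shift along the world's x, y, z in mm, then the turn, a rotation vector about the world's x, y, z in degrees. In form: [[dx, dy, dz, wx, wy, wz], ...]. A call has 1 to 12 rows; each row is the pose to reach, as a shift and turn from the pose commanded when the call began; what a row does not reach only later rows make up. A row lasts 1/8 s, in which the tool goes at most 62.5 mm and 10.7 degrees, less where a joint would pass 70% of its speed; a pose out of reach is approached as far as the arm can. A call with a gripper value outside its range is refused whole. "grip" is the closure, from -1 (fully open) to 1 (shut), set as the call begins (left out, the last holds). The fingers move at their own pace and stop on an object; the grip force is fixed at half the most. Time passes only in rows, so rows that repeat a pose let the fingers close. It gives the time, the measured TCP pose, the force, the opening and the grip force at its end, in the units of the state.
- ctrl.get_state(): the state, without advancing time (a new reading comes with each control period).
- capture(name): name is "scene" or "top" or "wrist"; returns (picture, depth): 384x512x3 uint8, blue, green, red; 384x512 float32, m along the optical axis (not along the pixel's ray), 0 where there is no reading.
- get_calibration(name): a dict with "camera_matrix" (3x3 intrinsics, pixels), "origin" and "rotation" of the camera in the world; the wrist camera has in their place "T_tool_cam" (4x4, takes a point from camera to tool coordinates, whose origin is the TCP and whose axes are the flange's). Camera axes: x right, y down, z forward; pixel columns grow to the right and rows downward; lengths in m; the calibration is good to about 2 mm. The wrist camera is an equidistant fisheye: a pixel r from the principal point sees the ray r / f radians off the axis. A picture is of the moment at which its call begins: read the wrist's pose just before it. get_calibration takes no time and is no camera call.
- ctrl.sign_off(): hands the job in; it is judged then, once.
The state is a dict: "t": time; "q": joint angles; "joint_vel": joint speeds; "tau": joint torques, N m; "tcp_pos": TCP position; "ee_rot": TCP orientation; "force": force on the tool from outside, world axes, zero at the start; "moment": the same for the moment, N m; "width": opening from 0.0 (shut) to 1.0 (fully open); "grasp_force": force on a finger pad.
Only numpy, scipy, OpenCV 4.12 (cv2) and the standard library are available. Lean on these libraries where they do the work, as an engineer would, in place of code of your own. Each camera call takes 0.05 s, during which the arm holds its last target. There are 200 camera calls.

## Task

Make up the drill's spare belt pulley: from the wooden rack take the stub shaft that has the key in it (not the one with the empty keyseat) and push it, key end down, into the hub of the pulley clamped in the fixture, turning it until the key slips into the keyway. Keep pushing against the spring ejector pin in the bore until the shaft's shoulder sits fully home on the hub, and finish still gripping the shaft and holding it pressed home, so that the set screw can be nipped up; do not let go, because the pin would push it out again. Leave the other shaft and the things lying around where they are.

Things in the scene. Friction and masses are not known exactly. Their poses are not given: they have to be found in the camera images.
- keyed_shaft: steel stub shaft with the key, 88 mm long, 0.16 to 0.26 kg, upright in an end hole of the rack, foot 12 mm deep in it. Origin: centre of its foot; z up along it, key on its -x side, within 0.7 rad of world -x. From the foot: pilot nose 16 mm across to 14 mm, end tapered 2.5 mm; seat 20 mm across to 42 mm, tapered from 14 to 16.5 mm; shoulder 32 mm across, 42 to 48 mm; then the end to grip
- flats (a point): middle of the gripping end, on the shaft's axis 69 mm above its foot: the end is 22 mm round with two spanner flats 17 mm apart, facing the shaft's +y and -y, from 50 to 88 mm above the foot. Gripped on the flats (fingers closing along the shaft's y) it turns with the fingers
- key_mid (a point): middle of the outer face of the key: dark round-ended steel key, 6 mm wide, in the shaft's seat from 21 to 39 mm above the foot; its outer face lies 14 mm from the axis. Its lower end meets the hub's face with the shoulder 21 mm above that face if not over the keyway
- shoulder (a point): centre of the underside of the keyed shaft's shoulder, 42 mm above its foot on its axis
- plain_shaft: the other stub shaft in the rack, same size but without a key (an empty groove in its seat); must be left alone. Origin at its foot, z up. It stands 95 mm from the keyed one
- rack: fixed wooden block 60 x 155 x 30 mm with three holes 17.6 mm wide and 12 mm deep along its y axis at -47.5, 0 and +47.5 mm. Origin: centre of its underside
- pulley: grooved grey metal belt pulley 81 mm across, clamped upright in the fixture: cannot move or turn. Origin: centre of its underside, 26 mm above the bench; z up. Rim 28 mm high; hub in the middle 44 mm across, 44 mm high, with a through bore 21.8 mm wide. The keyway, 7.6 mm wide, runs down the whole bore on its -x side, 15.2 mm deep from the axis, within 0.8 rad of world -x
- bore_mouth (a point): centre of the upper face of the hub, where the bore opens, 70 mm above the bench
- fixture: fixed steel base 94 x 164 x 12 mm with a round nest that carries the pulley, and two clamps over the rim at +y and -y, up to 68 mm above the bench. Origin: centre of its underside, below the bore. Left of it stands a tall bench drill (about x 0.55 to 1.0, y 0.1 to 0.35 m); from the robot's left, pass in front of it, drawn in to about 0.4 m from the base
- ejector_pin (a joint): spring pin (17 mm head) in the bore: 0 when up, its head 20 mm below the upper face of the hub; grows as it is pressed down, 0.022 m with the shaft fully home (end of travel 0.024). It pushes back with 3 N at the top and 8 N with the shaft home
- hex_key: black hex key lying on the bench, 98 mm long; leave alone. Origin at its underside
- valve_small_1: small grey cast valve body, 86 mm high, standing behind the work; leave alone
- valve_small_2: a second one of these, 86 mm high; leave alone
- enamel_mug: white enamel mug, 80 mm across and 81 mm high; leave alone
Things that resemble listed ones, but are neither listed nor needed, are in the scene too. What is shaped like the keyed_shaft but blue or purple is not meant.

How it is judged:
On the way, in this order (a step that is already met when the one before it is completed fails the run):
1. the keyed shaft is lifted out of the rack in the fingers (height (world z) of keyed_shaft above 0.04 m and contact force between the fingers and keyed_shaft above 1 N), for 0.1 s.
2. the key has slipped into the keyway: the shaft stands in the bore with its shoulder less than 15 mm above the hub (horizontal distance between shoulder and bore_mouth below 0.004 m and z of shoulder in the frame of bore_mouth below 0.015 m), for 0.05 s.
At the end, for the whole second after the job is handed in: Key in the keyway (within 0.15 rad), shaft upright (0.05 rad), centred (2.5 mm), shoulder on the hub (within 1.5 mm), ejector pin pressed down over 20 mm; the fingers still grip the shaft and hold it there, at rest, through the last second; the plain shaft stands in the rack (z of shoulder in the frame of bore_mouth below 0.0015 m and horizontal distance between shoulder and bore_mouth below 0.0025 m and angle between the z axis of keyed_shaft and the z axis of pulley, either way round below 0.05 rad and angle between the x axis of keyed_shaft and the x axis of pulley, either way round below 0.15 rad and value of joint ejector_pin above 0.02 m and contact force between the fingers and keyed_shaft above 2 N and linear speed of keyed_shaft below 0.02 m/s and angle between plain_shaft's own z axis and vertical below 0.15 rad); the arm keeps its last pose, push and grip.
It fails at once if the plain shaft is moved or taken (distance of plain_shaft from where it was at the start of the episode above 0.015 m).
It fails at once if the hex key, a valve body or the mug is pushed away (distance of any of hex_key, valve_small_1, valve_small_2, enamel_mug from where it was at the start of the episode above 0.03 m).
It also fails if it takes over 43 s, if anything falls off the work surface, if the arm or the gripper's body presses on something with over 40 N, if the wrist force passes 120 N, or if a joint passes its speed limit or range.

## Working session

There is one attempt and no reset: what is moved stays moved. The work goes in short steps, Python scripts to look and compute and a tool call to move; the robot and the scene stay as the last step left them, time stands still between calls to the robot, and variables do not carry over. Pictures are saved under pics/ and viewed, at most 10 in all, crops included, and the job is handed in when it is done.

Besides the shell and the picture viewer there is one more tool, called after ">>>" by a JSON object that holds its "fn" and its "kwargs", one argument or row to a line. arm_command: Moves the arm, as the interface text tells. Its arguments: {"type":"object","properties":{"rows":{"type":"array"},"grip":{"type":"number"}},"required":["rows"]}

```bash
mkdir -p pics
cat > h.py <<'E'
import numpy as np, cv2, pickle
from scipy.spatial.transform import Rotation as R
from rig import ctrl, capture, get_calibration
def snap(n,tag):
    s=ctrl.get_state(); im,d=capture(n); c=get_calibration(n)
    pickle.dump((s,im,d,c,n),open(tag+'.pkl','wb')); cv2.imwrite('pics/%s.png'%tag,im); return s,im,d,c
def load(tag): return pickle.load(open(tag+'.pkl','rb'))
def ray(tag,u,v):
    s,im,d,c,n=load(tag); K=np.array(c['camera_matrix']); x=(u-K[0,2])/K[0,0]; y=(v-K[1,2])/K[1,1]
    if n=='wrist':
        r=np.hypot(x,y)+1e-12; p=np.array([x/r*np.sin(r),y/r*np.sin(r),np.cos(r)])
        T=np.array(c['T_tool_cam']); Rt=R.from_rotvec(s['ee_rot']).as_matrix()
        return np.array(s['tcp_pos'])+Rt@T[:3,3], Rt@T[:3,:3]@p
    return np.array(c['origin']), np.array(c['rotation'])@np.array([x,y,1])
def at_z(tag,u,v,z):
    o,r=ray(tag,u,v); return o+r*(z-o[2])/r[2]
def at_d(tag,u,v):
    s,im,d,c,n=load(tag); o,r=ray(tag,u,v); dd=d[int(v),int(u)]
    if n=='wrist':
        K=np.array(c['camera_matrix']); t=np.hypot((u-K[0,2])/K[0,0],(v-K[1,2])/K[1,1]); return o+r*dd/np.cos(t)
    return o+r*dd
E
python3 - <<'E'
from h import *
s,_,_,c=snap('scene','s0');_,_,_,c2=snap('top','t0')
print(s);print(c);print(c2);print(get_calibration('wrist'))
a=cv2.imread('pics/s0.png');cv2.imwrite('pics/s0b.png',cv2.resize(a,(800,600),interpolation=2))
a=cv2.imread('pics/t0.png');cv2.imwrite('pics/t0b.png',cv2.resize(a,(800,600),interpolation=2))
E
```

```text
{'t': 0.0, 'q': array([-1.22399696e+00,  2.38768681e-01, -1.42679583e-02,  1.31917667e+00,
       -1.25802344e-06,  1.57084462e+00]), 'joint_vel': array([ 0.00050029,  0.00031507, -0.00067391,  0.00018313,  0.00061897,
       -0.00143424]), 'tau': array([ 4.86798126e-04, -5.38781869e+01,  3.46435153e+01,  1.84287824e-02,
        2.29409716e-04,  1.09757042e-05]), 'tcp_pos': array([ 0.17833625, -0.49345266,  0.30327855]), 'ee_rot': array([-3.09311950e+00, -5.41709940e-01,  3.85849501e-04]), 'force': array([0.29790723, 0.35735037, 0.49976835]), 'moment': array([-0.00278026,  0.02155439, -0.00275707]), 'grasp_force': 0.0, 'width': 1.0036048618897702}
{'camera_matrix': array([[441.45810802,   0.        , 255.31299141],
       [  0.        , 441.45810802, 193.31449499],
       [  0.        ,   0.        ,   1.        ]]), 'origin': array([ 0.2121687 , -0.67606119,  0.6833707 ]), 'rotation': array([-2.21712441,  0.67074993, -0.28667022])}
{'camera_matrix': array([[428.94724109,   0.        , 257.15731681],
       [  0.        , 428.94724109, 191.89076688],
       [  0.        ,   0.        ,   1.        ]]), 'origin': array([ 0.40423141, -0.1650767 ,  0.90373489]), 'rotation': array([-2.15065015,  2.09413601, -0.21424832])}
{'camera_matrix': array([[297.31863964,   0.        , 252.20000313],
       [  0.        , 297.31863964, 194.01291065],
       [  0.        ,   0.        ,   1.        ]]), 'T_tool_cam': array([[-4.29023213e-04, -9.65853373e-01, -2.59088939e-01,
         6.55014428e-02],
       [ 9.99999397e-01, -1.52359634e-04, -1.08791170e-03,
         1.09949582e-03],
       [ 1.01128849e-03, -2.59089249e-01,  9.65852855e-01,
        -7.10332185e-02],
       [ 0.00000000e+00,  0.00000000e+00,  0.00000000e+00,
         1.00000000e+00]])}
```

View pics/s0b.png

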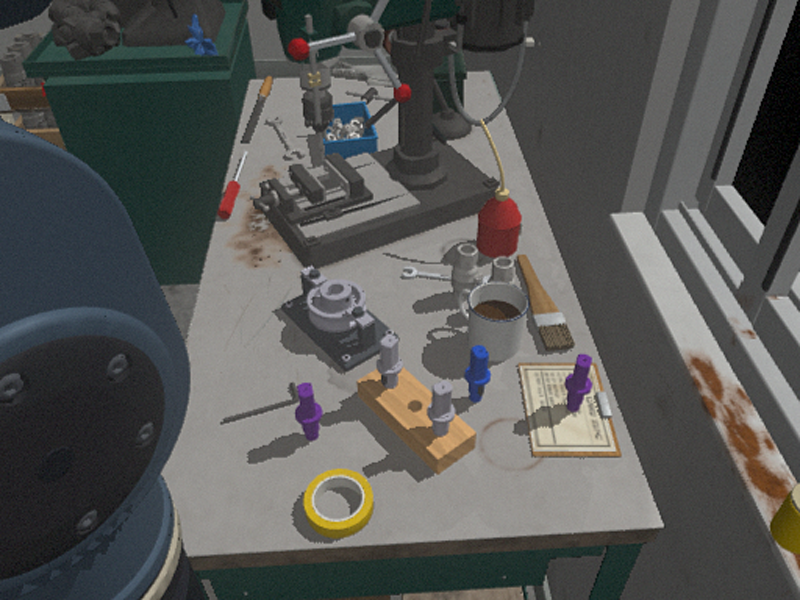

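View pics/t0b.png

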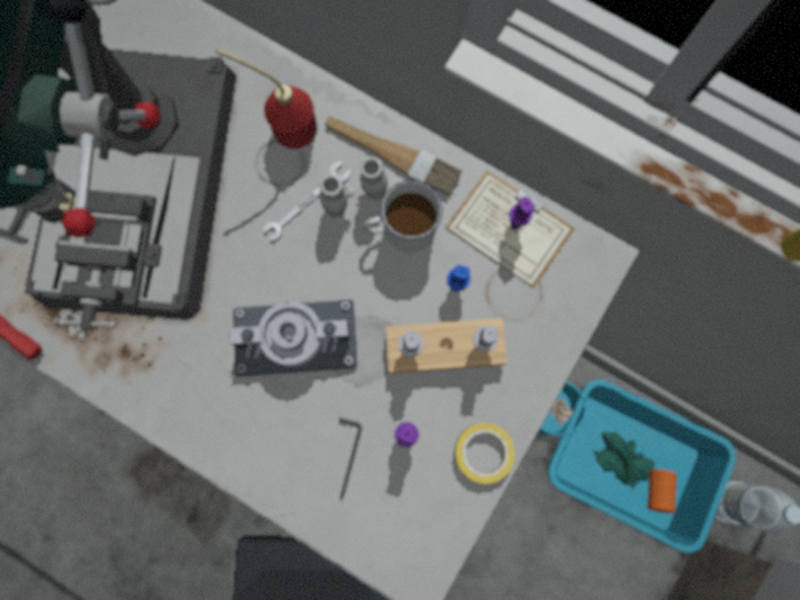

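The scene view (800 px scale) shows five shaft-like things. The grey shafts are in the rack at (388,362) and (441,408). The decoys are purple at (308,410) and (580,382), and blue at (478,372). The pulley is at (335,300). In the top view the grey shafts are at (411,343) and (486,338), and the bore is at (290,332).

```bash
sed -i "s/np.array(c\['rotation'\])@/R.from_rotvec(np.ravel(c['rotation'])).as_matrix()@/" h.py
python3 - <<'E'
from h import *
f=.64
for n,u,v,z in [('fix bore',290,332,.07),('shaft L',411,341,.106),('shaft R',486,335,.106),('hole mid',446,343,.03),('rack TL',388,328,.03),('rack TR',505,319,.03),('rack BR',506,361,.03),('rack BL',389,371,.03)]:
    print(n,at_z('t0',u*f,v*f,z).round(4))
for n,u,v,z in [('bore',340,291,.07),('L',390,339,.106),('R',442,385,.106),('mid',414,406,.03)]: print('s',n,at_z('s0',u*f,v*f,z).round(4))
a=cv2.imread('pics/s0.png'); 
c1=cv2.resize(a[205:300,220:310],(570,600),interpolation=2);cv2.imwrite('pics/c1.png',c1)
E
```

```text
fix bore [ 0.5233 -0.0298  0.07  ]
shaft L [ 0.5112 -0.181   0.106 ]
shaft R [ 0.5209 -0.271   0.106 ]
hole mid [ 0.52   -0.2285  0.03  ]
rack TL [ 0.5378 -0.1518  0.03  ]
rack TR [ 0.554  -0.3062  0.03  ]
rack BR [ 0.4984 -0.3073  0.03  ]
rack BL [ 0.4813 -0.1548  0.03  ]
s bore [ 0.5312 -0.0348  0.07  ]
s L [ 0.5184 -0.1816  0.106 ]
s R [ 0.527  -0.2744  0.106 ]
s mid [ 0.5202 -0.2299  0.03  ]
```

View pics/c1.png

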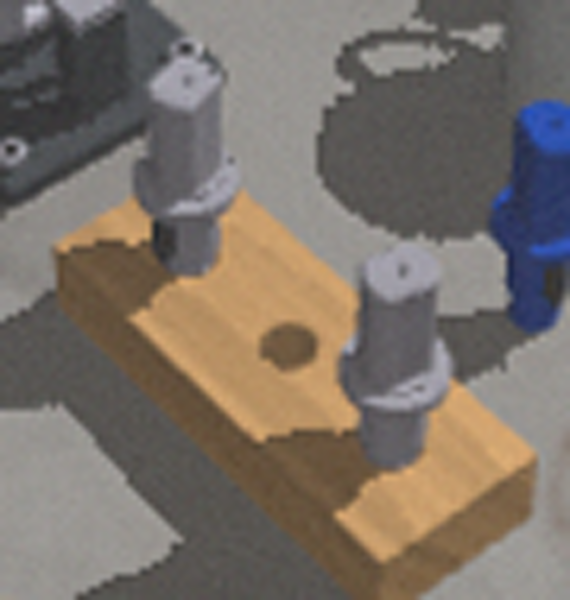

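The crop shows the shaft at left (170,240) with a dark strip on its -x side, which is either the key or an empty groove. I can't make out a key on the right one at (400,430). I'll go for the left one and check it from close by with the wrist camera.

>>> {"fn": "arm_command", "kwargs": {
  "rows": [
    [30,40,-20,0,0,10],
    [60,80,-40,0,0,20],
    [90,120,-55,0,0,30],
    [120,160,-75,0,0,40],
    [150,200,-95,0,0,50],
    [180,235,-110,0,0,60],
    [200,258,-123,0,0,70],
    [200,258,-123,0,0,70],
    [200,258,-123,0,0,70]
  ],
  "grip": -1
}}

```text
t: 1.23
tcp_pos: [0.3783, -0.2359, 0.1809]
ee_rot: [-2.225, -2.217, 0.001]
force: [0.1, 0.0, 0.5]
width: 0.998
grasp_force: 0.0
```

Run:
```python
from h import *
s,a,_,_=snap('wrist','w1');print(s['tcp_pos'],s['ee_rot'],s['q'])
cv2.imwrite('pics/w1b.png',cv2.resize(a,(800,600),interpolation=2))
```

```text
[ 0.37825215 -0.23586558  0.18091605] [-2.22547798e+00 -2.21693191e+00  6.14650835e-04] [-5.57407372e-01  1.84927234e-01 -4.17262320e-01  9.69015938e-01
 -3.06149575e-04  1.01723651e+00]
```

View pics/w1b.png

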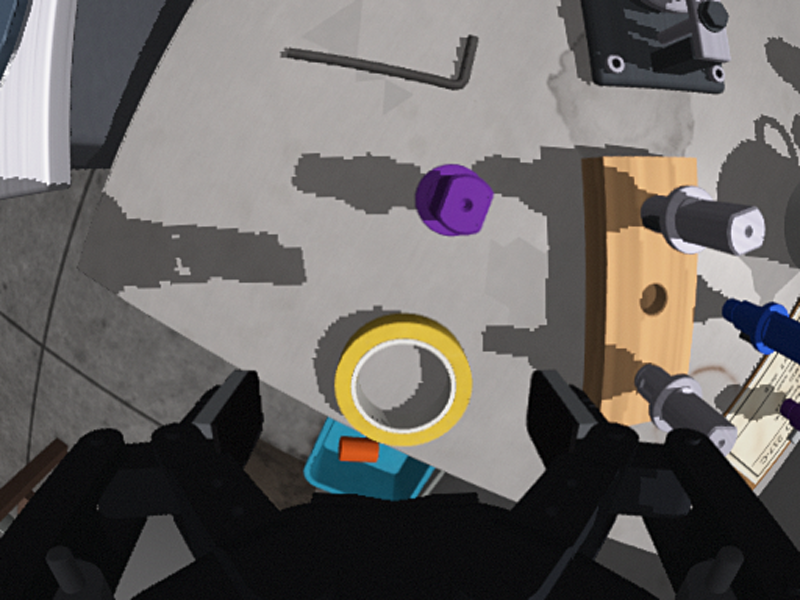

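The wrist view shows the left shaft at (700,220), with something dark at (652,215) on its -x side, and the right shaft at (690,410). I'll enlarge both.

Run:
```python
from h import *
_,a,_,_,_=load('w1')
A=cv2.resize(a[110:175,395:495],None,fx=7,fy=7,interpolation=2)[:300*2]
L=cv2.resize(a[112:166,395:495],(700,378),interpolation=2);Rr=cv2.resize(a[228:292,400:480],(280,222),interpolation=2)
c=np.zeros((600,700,3),np.uint8);c[:378]=L;c[378:,:280]=Rr;cv2.imwrite('pics/c2.png',c)
f=.64
for n,u,v,z in [('Ltop',748,231,.106),('Rtop',722,441,.106),('mid',653,298,.03)]:print(n,at_z('w1',u*f,v*f,z).round(4))
```

```text
Ltop [ 0.5172 -0.1818  0.106 ]
Rtop [ 0.5271 -0.2758  0.106 ]
mid [ 0.5213 -0.2284  0.03  ]
```

View pics/c2.png

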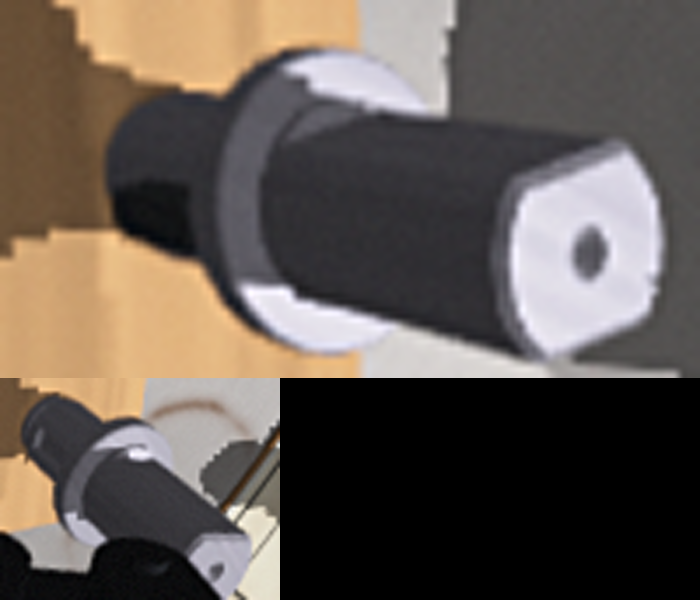

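The left shaft carries a black key on its lower-left (-x,-y) side at crop (160,215). The right one has an empty groove at (40,440). So the left shaft is the keyed one. Its flats run about +0.5 rad from x, and I'll measure that next.

Run:
```python
from h import *
def p(x,y,z=.106): return at_z('w1',395+(x+.5)/7-.5,112+(y+.5)/7-.5,z)
for a,b in [((517,192),(620,142)),((550,356),(658,285))]:
    A,B=p(*a),p(*b);d=B-A;print(A[:2].round(4),B[:2].round(4),np.degrees(np.arctan2(d[1],d[0])))
print(p(588,252))
s=load('w1')[0]; print(R.from_rotvec(s['ee_rot']).as_matrix().round(3))
```

```text
[ 0.5073 -0.1771] [ 0.5201 -0.1716] 23.151915232044878
[ 0.5134 -0.191 ] [ 0.527  -0.1839] 27.690479221452744
[ 0.51700604 -0.18161063  0.106     ]
[[ 0.004  1.    -0.001]
 [ 1.    -0.004 -0.   ]
 [-0.    -0.001 -1.   ]]
```

>>> {"fn": "arm_command", "kwargs": {
  "rows": [
    [0,0,40,0,0,-10],
    [20,8,60,0,0,-20],
    [55,20,60,0,0,-30],
    [90,34,60,0,0,-40],
    [120,46,60,0,0,-50],
    [139,54,60,0,0,-60],
    [139,54,60,0,0,-65],
    [139,54,60,0,0,-65],
    [139,54,60,0,0,-65]
  ]
}}

```text
t: 2.4
tcp_pos: [0.517, -0.1824, 0.2411]
ee_rot: [3.068, 0.677, 0.0]
force: [-0.1, -0.7, -0.6]
width: 0.998
grasp_force: 0.0
```

Run:
```python
from h import *
s,a,_,_=snap('wrist','w2');print(s['tcp_pos'],s['ee_rot'],s['q'])
cv2.imwrite('pics/w2b.png',cv2.resize(a,(800,600),interpolation=2))
```

```text
[ 0.51699971 -0.18244357  0.24112602] [3.06777800e+00 6.76775517e-01 2.03754066e-04] [-3.39257256e-01  3.05277025e-01 -8.31285662e-02  1.18225391e+00
  2.56108899e-05  2.36807560e+00]
```

View pics/w2b.png

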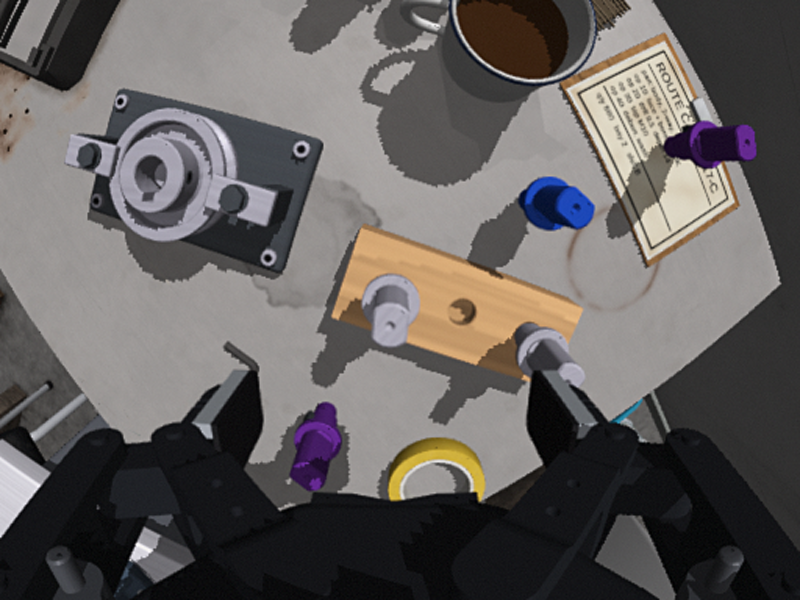

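This view shows the pulley bore at (155,178), with its keyway at about (148,200), and the keyed shaft's top at (392,330). At this yaw joint 6 stands at 2.37 and would come near its limit at the pulley. I'll take the half-turned grasp instead, which also puts the camera on the key side.

Run:
```python
from h import *
_,a,_,_,_=load('w2')
L=cv2.resize(a[85:145,65:135],(700,600),interpolation=2);cv2.imwrite('pics/c3.png',L)
f=.64
for n,u,v,z in [('Ltop',392,330,.106),('mid',461,311,.03),('bore',155,178,.07)]:print(n,at_z('w2',u*f,v*f,z).round(4))
```

```text
Ltop [ 0.5144 -0.1836  0.106 ]
mid [ 0.5213 -0.2283  0.03  ]
bore [ 0.5274 -0.0299  0.07  ]
```

View pics/c3.png

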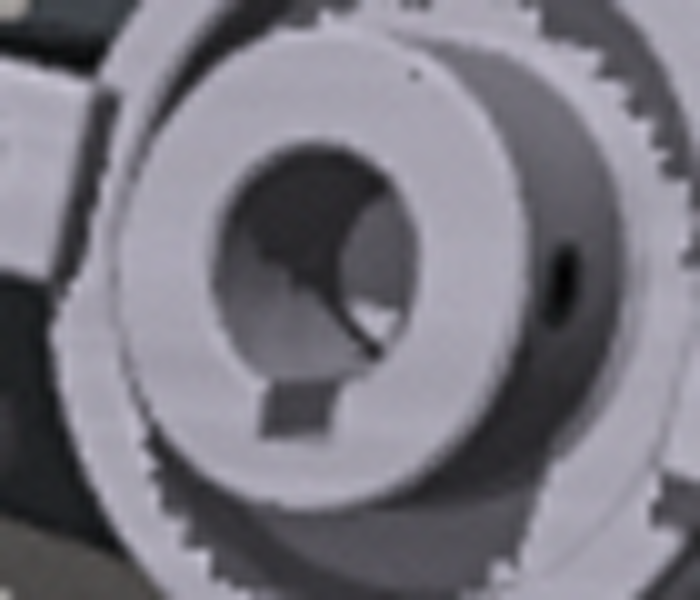

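>>> {"fn": "arm_command", "kwargs": {
  "rows": [
    [0,0,0,0,0,10.5],
    [0,0,0,0,0,21],
    [0,0,0,0,0,31.5],
    [0,0,0,0,0,42],
    [0,0,0,0,0,52.5],
    [0,0,0,0,0,63],
    [0,0,0,0,0,73.5],
    [0,0,0,0,0,84],
    [0,0,0,0,0,94.5],
    [0,0,0,0,0,105],
    [0,0,0,0,0,115.5],
    [0,0,0,0,0,126]
  ]
}}

```text
t: 3.95
tcp_pos: [0.5171, -0.182, 0.2411]
ee_rot: [0.78, 3.043, -0.0]
force: [-0.2, 0.1, -0.1]
width: 0.999
grasp_force: 0.0
```

The crop shows the hub face centred at about (320,267), with the bore from 213 to 420 across. The keyway notch is at the lower left, its outer corners at (262,437) and (330,437).

Run:
```python
from h import *
def p(x,y,z=.07): return at_z('w2',65+(x+.5)/10-.5,85+(y+.5)/10-.5,z)
hub=[p(*q) for q in [(118,265),(528,275),(315,30),(310,510),(180,105),(480,110),(180,430),(470,430)]]
bore=[p(*q) for q in [(213,260),(420,265),(315,143),(316,388),(240,195),(393,190),(395,340),(235,345)]]
for P in (hub,bore):
    P=np.array(P)[:,:2]; A=np.c_[2*P,np.ones(len(P))];x=np.linalg.lstsq(A,(P**2).sum(1),rcond=None)[0];print(x[:2],np.sqrt(x[2]+x[:2]@x[:2]));c=x[:2]
m=(p(262,437)+p(330,437))[:2]/2; d=m-c; print(m,np.hypot(*d),'keyway dir',np.degrees(np.arctan2(-d[1],-d[0])))
```

```text
[ 0.52850015 -0.02606004] 0.02157346627462431
[ 0.52840741 -0.0257729 ] 0.010884514161460895
[ 0.51360927 -0.02961656] 0.015289167348206541 keyway dir 14.560225883200053
```

>>> {"fn": "arm_command", "kwargs": {
  "rows": [
    [0,0,0,0,0,10.5],
    [0,0,-10,0,0,21],
    [0,0,-20,0,0,31.5],
    [0,0,-40,0,0,42],
    [0,0,-60,0,0,52.5],
    [0,0,-80,0,0,54],
    [0,0,-90,0,0,54],
    [0,0,-95,0,0,54],
    [0,0,-95,0,0,54]
  ]
}}

```text
t: 5.08
tcp_pos: [0.5175, -0.1818, 0.1461]
ee_rot: [-0.676, 3.068, -0.0]
force: [-0.7, 0.3, 0.7]
width: 1.0
grasp_force: 0.0
```

>>> {"fn": "arm_command", "kwargs": {
  "rows": [
    [0,0,0,0,0,0],
    [0,0,0,0,0,0],
    [0,0,0,0,0,0],
    [0,0,0,0,0,0],
    [0,0,0,0,0,0],
    [0,0,0,0,0,0],
    [0,0,0,0,0,0],
    [0,0,0,0,0,0]
  ],
  "grip": 1
}}

```text
t: 6.08
tcp_pos: [0.5175, -0.1815, 0.1461]
ee_rot: [-0.677, 3.067, 0.0]
force: [-0.9, 2.6, 5.6]
width: 0.186
grasp_force: 58.8
```

>>> {"fn": "arm_command", "kwargs": {
  "rows": [
    [0,0,12,0,0,0],
    [0,0,30,0,0,0],
    [0,0,60,0,0,0],
    [0,0,80,0,0,0],
    [2,30,80,0,0,-2],
    [4,65,80,0,0,-4],
    [7,100,80,0,0,-7],
    [10,135,80,0,0,-9],
    [11,155,80,0,0,-10.5],
    [11,155,80,0,0,-10.5],
    [11,155,80,0,0,-10.5]
  ]
}}

```text
t: 7.45
tcp_pos: [0.5284, -0.0272, 0.2261]
ee_rot: [0.394, -3.117, 0.001]
force: [-0.5, -0.3, -2.5]
width: 0.19
grasp_force: 58.7
```

Run:
```python
from h import *
s,a,_,_=snap('wrist','w3');print(s['tcp_pos'],s['ee_rot'],s['q'],s['width'],s['force'])
cv2.imwrite('pics/w3b.png',cv2.resize(a[150:350,120:386],(798,600),interpolation=2))
```

```text
[ 0.52843538 -0.0272236   0.22606391] [ 3.93607570e-01 -3.11682847e+00  1.06543752e-03] [-5.11756257e-02  2.82938051e-01 -1.55812558e-01  1.13193529e+00
 -6.69292256e-04 -3.02415008e-01] 0.19015731732433722 [-0.45516265 -0.26859037 -2.46519347]
```

View pics/w3b.png

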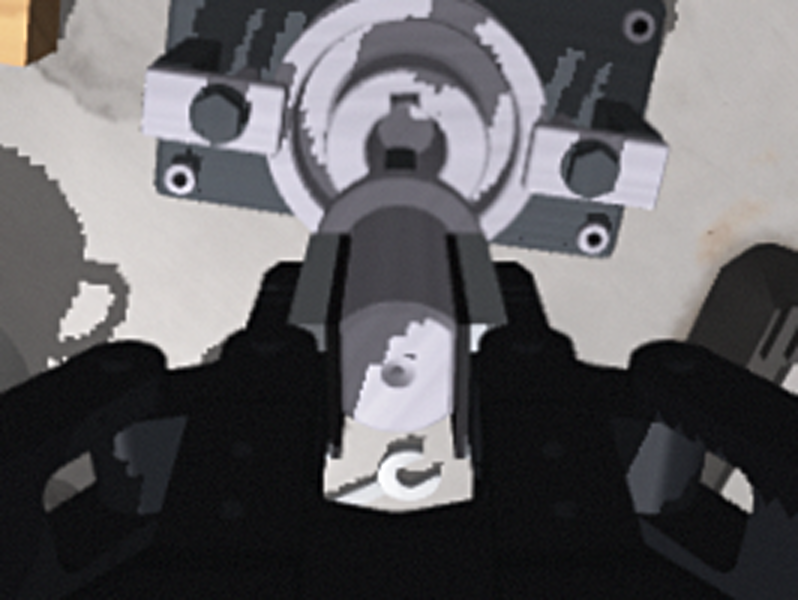

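The crop shows the shaft gripped symmetrically, its centre hole at (397,373). The black key at (398,158) points at the keyway notch at (403,98). The bore spans about 367 to 446, and the hub 328 to 487.

Run:
```python
from h import *
s=load('w3')[0]
def p(x,y,z=.07): return at_z('w3',120+(x+.5)/3-.5,150+(y+.5)/3-.5,z)
t=p(397,373,.186);M=R.from_rotvec(s['ee_rot']).as_matrix()
print('top',t,'in tool',M.T@(t-s['tcp_pos']))
for z,n in ((.070+.036,'tcpaxis'),): pass
hub=[p(*q) for q in [(328,130),(487,135),(405,68),(350,90),(465,90)]]
bore=[p(*q) for q in [(367,140),(446,142),(378,117),(432,117)]]
for P in (hub,bore):
    P=np.array(P)[:,:2]; A=np.c_[2*P,np.ones(len(P))];x=np.linalg.lstsq(A,(P**2).sum(1),rcond=None)[0];print(x[:2],np.sqrt(x[2]+x[:2]@x[:2]))
    c=x[:2]; m=(p(389,94)+p(418,94))[:2]/2; d=m-c; print(np.hypot(*d),np.degrees(np.arctan2(-d[1],-d[0])))
a,b=p(389,94),p(418,94);d=(b-a)[:2];print('edge normal yaw',np.degrees(np.arctan2(-d[0],d[1])),np.hypot(*d))
zk=.018+.080+.021
k=p(398,150,zk);print('key low end',k, np.degrees(np.arctan2(-(k-t)[1],-(k-t)[0])))
print('tool yaw x',np.degrees(np.arctan2(-M[1,0],-M[0,0])), M[:,2])
```

```text
top [ 0.52851096 -0.02837235  0.186     ] in tool [ 0.00020861 -0.00110457  0.04006468]
[ 0.52750728 -0.02586261] 0.021443485860128543
0.014419371592223111 18.37158866315999
[ 0.52720156 -0.0262904 ] 0.010536123231795789
0.013997834709056734 17.104109471880065
edge normal yaw 14.37618203876142 0.007564652800423201
key low end [ 0.51512806 -0.03159745  0.119     ] 13.549140864841622
tool yaw x 14.394952328549222 [ 7.60433199e-05 -6.74064548e-04 -9.99999770e-01]
```

>>> {"fn": "arm_command", "kwargs": {
  "rows": [
    [-0.5,1.5,-10,0,0,1],
    [-0.5,1.5,-20,0,0,1],
    [-0.5,1.5,-30,0,0,1],
    [-0.5,1.5,-37,0,0,1],
    [-0.5,1.5,-42,0,0,1],
    [-0.5,1.5,-45,0,0,1],
    [-0.5,1.5,-45,0,0,1],
    [-0.5,1.5,-45,0,0,1]
  ]
}}

```text
t: 8.5
tcp_pos: [0.5281, -0.0252, 0.1811]
ee_rot: [-0.42, 3.113, -0.0]
force: [-0.2, -0.7, -1.0]
width: 0.187
grasp_force: 58.8
```

>>> {"fn": "arm_command", "kwargs": {
  "rows": [
    [0,0,-2,0,0,0],
    [0,0,-4,0,0,0],
    [0,0,-6,0,0,0],
    [0,0,-7,0,0,0],
    [0,0,-7,0,0,0]
  ]
}}

```text
t: 9.12
tcp_pos: [0.5281, -0.0252, 0.174]
ee_rot: [-0.42, 3.113, -0.0]
force: [0.2, 0.1, 1.2]
width: 0.188
grasp_force: 59.2
```

>>> {"fn": "arm_command", "kwargs": {
  "rows": [
    [0,0,-2,0,0,0],
    [0,0,-4,0,0,0],
    [0,0,-6,0,0,0],
    [0,0,-8,0,0,0],
    [0,0,-8,0,0,0]
  ]
}}

```text
t: 9.75
tcp_pos: [0.528, -0.0252, 0.1659]
ee_rot: [-0.42, 3.113, -0.0]
force: [1.0, 0.2, 3.6]
width: 0.187
grasp_force: 59.6
```

>>> {"fn": "arm_command", "kwargs": {
  "rows": [
    [0,0,-2,0,0,0],
    [0,0,-4,0,0,0],
    [0,0,-6,0,0,0],
    [0,0,-8,0,0,0],
    [0,0,-9,0,0,0],
    [0,0,-9,0,0,0]
  ]
}}

```text
t: 10.5
tcp_pos: [0.5281, -0.0252, 0.1569]
ee_rot: [-0.42, 3.113, -0.0]
force: [0.5, 0.6, 6.7]
width: 0.192
grasp_force: 59.8
```

>>> {"fn": "arm_command", "kwargs": {
  "rows": [
    [0,0,-0.5,0,0,0],
    [0,0,-1,0,0,0],
    [0,0,-1,0,0,0],
    [0,0,-1,0,0,0]
  ]
}}

```text
t: 11.0
tcp_pos: [0.5281, -0.0252, 0.1562]
ee_rot: [-0.42, 3.113, -0.0]
force: [-0.5, 1.3, 8.6]
width: 0.187
grasp_force: 60.5
```

>>> {"fn": "arm_command", "kwargs": {
  "rows": [
    [0,0,-0.4,0,0,0],
    [0,0,-0.8,0,0,0],
    [0,0,-0.8,0,0,0],
    [0,0,-0.8,0,0,0]
  ]
}}

```text
t: 11.5
tcp_pos: [0.528, -0.0252, 0.1561]
ee_rot: [-0.42, 3.112, -0.0]
force: [-2.6, 0.9, 16.4]
width: 0.188
grasp_force: 61.7
```

>>> {"fn": "arm_command", "kwargs": {
  "rows": [
    [0,0,-0.5,0,0,0],
    [0,0,-1,0,0,0],
    [0,0,-1,0,0,0],
    [0,0,-1,0,0,0],
    [0,0,-1,0,0,0]
  ]
}}

```text
t: 12.12
tcp_pos: [0.528, -0.0252, 0.1561]
ee_rot: [-0.42, 3.112, -0.001]
force: [-6.7, 0.7, 26.4]
width: 0.192
grasp_force: 63.2
```

Run:
```python
from h import *
s,a,_,_=snap('wrist','w4');print(s['tcp_pos'],s['width'],s['force'],s['moment'])
b=snap('scene','s4')[1]
c=np.zeros((600,800,3),np.uint8);c[:,:400]=cv2.resize(a[150:300,202:302],(400,600),interpolation=2);c[:,400:]=cv2.resize(b[120:270,150:250],(400,600),interpolation=2)
cv2.imwrite('pics/c4.png',c)
```

```text
[ 0.52800597 -0.02517259  0.15607664] 0.19207041732866817 [-6.73717683  0.74701181 26.44284701] [0.05821384 1.37839169 0.03151065]
```

View pics/c4.png

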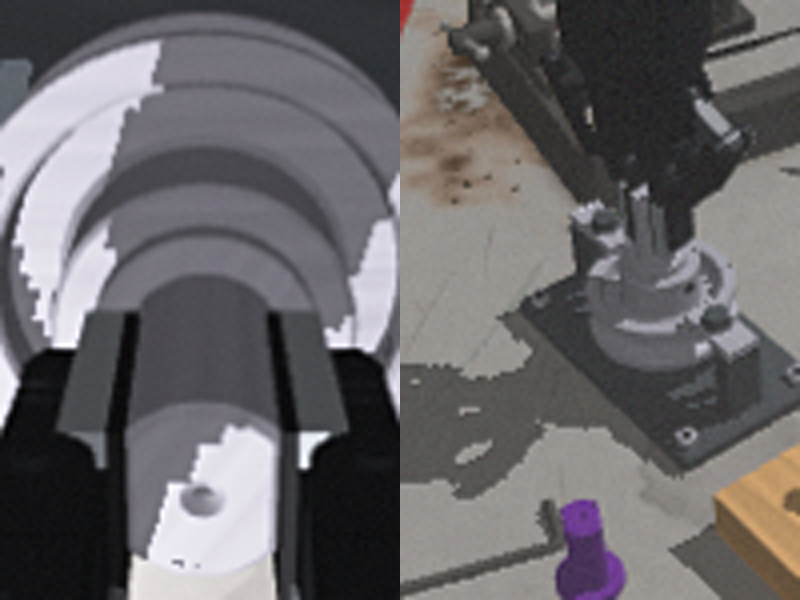

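The pictures show the shoulder flush on the hub face with the fingers still on the flats. The height hasn't changed while the push rose to 26 N, so the shaft is home. I'm handing in.

```bash
python3 -c "
from h import *
print(ctrl.sign_off())"
```

```text
the job is handed in; nothing more can be done
None
```

I pushed the keyed shaft into the pulley with its key in the keyway and its shoulder on the hub, and handed the job in with the arm still gripping it and pressing down at about 26 N; no verdict came back.

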